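# Load a fired pellet into the crush-test die

### The arm

A 7-joint arm with a two-finger parallel gripper is mounted at the origin on a cart in front of the work surface, level with it; the furniture and walls round the work are solid. World frame = base frame: x ahead of the robot, y to its left, z up, the work surface at z = 0. Lengths are in m, angles in rad, forces in N, time in s.
With the tool pointing down it reaches from about 0.425 to 0.875 m from the base axis. Payload 4.7 kg.
Tool frame: the origin (TCP) lies at the very end of the fingers, on their centre line; the grasp point (between the pads) lies 19 mm behind it; z points along the fingers, y is the line along which they close (so a half turn about z gives the same grasp; the last joint's range is limited). The gripper opens to 87 mm and grips with 3 to 60 N. Pads are 19 mm wide; open, the fingers measure 117 mm over their backs; the gripper's body (75 mm by 190 mm) begins 51 mm behind the grasp point.
Start: joints at [-1.267, 0.321, -0.07, 1.45, 0.023, 1.371, -0.057], TCP at [0.186, 0.623, 0.223] pointing down, gripper open.
Joint ranges: [-2.86, 2.86], [-0.3, 2.09], [-1.38, 1.24], [0.06, 2.45], [-1.56, 4.7], [0.09, 2.05], [-2.69, 2.69]. Speed limits (rad/s): [2.57, 2.57, 3.14, 3.14, 3.14, 3.14, 3.14].

### API

Orientations are given as a rotation vector (axis times angle).
In Python, from bench import ctrl, get_image, job gives the robot as it stands.
- The arm moves only by the shell command python3 -m crank 'ROWS' [FORCE]. ROWS is JSON, a list that holds one entry, the list of rows, each a list of 5 numbers: the shift along the tool's x, y, z in mm, then the turn about the tool's z in rad, then the closure, from -1 (fully open) to 1 (shut), so that 0 is half open. A call has 1 to 10 rows; each row shifts and turns the commanded pose from where the row before left it, along the tool's axes as they then stand; what a row does not reach is not made up. A row lasts 1/12 s, in which the tool goes at most 41.7 mm and 7.16 degrees, less where a joint would pass 70% of its speed; a pose out of reach is approached as far as the arm can. A call with a gripper value outside its range is refused whole. The fingers move at their own pace and stop on an object; FORCE is the grip in N (left out, the last holds). Time passes only in rows, so rows that do not move let the fingers close. It gives the time, the measured TCP pose, the force, the opening and the grip force at its end, in the units of the state.
- ctrl.get_state(): the state, without advancing time (a new reading comes with each control period).
- get_image(name): name is "scene" or "top"; returns a dict with "pixels" (480x640x3 uint8, red, green, blue), "fx", "fy", "cx", "cy" (pixels), "T" (4x4, takes a point from camera to world coordinates). Camera axes: x right, y down, z forward; pixel columns grow to the right and rows downward; lengths in m; the calibration is good to about 2 mm. A picture is of the moment at which its call begins. There is no depth.
- job.close_job(): hands the job in; it is judged then, once.
The state is a dict: "time": time; "joint_positions": joint angles; "qd": joint speeds; "joint_torque": joint torques, N m; "position": TCP position; "tool_rot": TCP orientation; "ft_force": force on the tool from outside, world axes, zero at the start; "torque": the same for the moment, N m; "grip_width": opening from 0.0 (shut) to 1.0 (fully open); "grip_force": force on a finger pad.
Only numpy, scipy, OpenCV 4.12 (cv2) and the standard library are available. Lean on these libraries where they do the work, as an engineer would, in place of code of your own. Each camera call takes 0.05 s, during which the arm holds its last target. There are 200 camera calls.

### The job

Load the steel pellet die for the crush test: put the terracotta pellet into its bore, then the brass upper anvil on top of it, and with the plunger push the whole stack down the bore until the lower anvil, which drags on its O-ring, stands firmly on the bottom. Leave the plunger standing in the bore on top of the stack, let go of it, and do not disturb the other things on the bench.

Things in the scene. Friction and masses are not known exactly. Their poses are not given: they have to be found in the camera images.
- die: Pellet die, fixed to the bench: upright steel sleeve (64 outside diameter, collar of 76 at its foot) on a dark square base plate 100x100x14. Polished, oiled round bore, open at the top, 35 diameter, 110 deep; its mouth is 124 above the bench, and a lead-in cone over the top 8 mm widens it to 44 at the rim. Origin: centre of the base's underside, on the bore axis; z up.
- bore_mouth (a point): Point on the bore axis at the height of the rim (124 above the bench).
- bore_floor (a point): Point on the bore axis at the bore's floor (14 above the bench).
- lower_anvil (a joint): How far the steel lower anvil (34 dia, 20 high) has slid down inside the bore, in m: at 0 its top lies 46 mm below the rim, at 0.044 it stands on the bore's floor (firm stop). It starts between 0 and 0.014. Its O-ring drags: it stays where it is under the weight of all the parts together and moves only under a push of about 9 N in all.
- lower_anvil_top (a point): Centre of the lower anvil's top face, inside the bore.
- pellet: Terracotta-coloured fired cylinder, 32 dia x 18 high, 30 g, standing on end on the bench. Origin: centre of its underside; z its axis (either end may go down). Let go crooked in the mouth, it can hang there until tapped down.
- upper_anvil: Brass cylinder, 32 dia x 24 high, about 120 g, standing in a recess of the wooden block, so that its upper 16 mm show. Origin: centre of its underside; z its axis.
- plunger: Aluminium plunger, 133 long, about 250 g, standing upright in a recess of the wooden block. From its foot up: shaft 30 dia to 80 mm, collar 40 dia from 80 to 88 mm, grooved grip 24 dia from 88 to 133 mm. Origin: centre of its foot; z along it towards the grip.
- die_block: Pale wooden block 150x70x24, fixed to the bench, with three round recesses 35 dia, 8 deep, in a row along its x at -48, 0 and +48 mm from its centre: brass anvil at -48, the middle one empty, plunger at +48. Origin: centre of its underside.
- wax_pot: Bystander, loose: low round cream pot with a red band, 63 dia x 34 mm.
- cone_pack_0: Bystander, loose: three small pyrometric cones standing in a clay strip, 60 long, 50 high mm.
- dropper_bottle: Bystander, loose: small brown bottle with a black dropper top, 33 dia x 102 mm.
- test_tile_4: Bystander, loose: small blue-and-brown glazed test tile, 30x50x8 mm.
- marbled_ball_0: Bystander, loose: red and white marbled ceramic ball, 38 mm.
Not all that is in view belongs to the job. What is shaped like the plunger but green is not meant.

How it is judged:
By the outcome, as a careful person would: the job done as asked, in the order asked, and still so for the second after the job is handed in, with the robot touching nothing.
It also fails if it takes over 72 s, if anything falls off the work surface, if the arm or the gripper's body presses on something with over 40 N, if the wrist force passes 120 N, or if a joint passes its speed limit or range.

## Working session

There is one attempt and no reset: what is moved stays moved. The work goes in short steps, Python scripts to look and compute and a shell command to move; the robot and the scene stay as the last step left them, time stands still between calls to the robot, and variables do not carry over. Pictures are saved under pics/ and viewed, at most 10 in all, crops included, and the job is handed in when it is done.

```bash
mkdir -p pics; ls; python3 - <<'E'
from bench import ctrl,get_image
import cv2,numpy as np
for n in("scene","top"):
    d=get_image(n); cv2.imwrite(f"pics/{n}0.png",d["pixels"][...,::-1]); print(n,d["fx"],d["fy"],d["cx"],d["cy"]);print(np.round(d["T"],4))
print(ctrl.get_state())
E
```

```text
pics
scene 512.1910591895672 512.1910591895672 328.5844169604696 238.05372101127577
[[-0.9356 -0.3048  0.1782  0.3312]
 [-0.3531  0.812  -0.4648  0.4002]
 [-0.003  -0.4978 -0.8673  0.9639]
 [ 0.      0.      0.      1.    ]]
top 483.1090604427205 483.1090604427205 325.5867987972594 240.26015501898414
[[-0.0121 -0.9937  0.1111  0.3938]
 [-0.9999  0.0126  0.0037 -0.0562]
 [-0.0051 -0.111  -0.9938  1.2875]
 [ 0.      0.      0.      1.    ]]
{'time': 0.1, 'joint_positions': array([-1.26688919,  0.32176596, -0.07010107,  1.45151478,  0.02263327,
        1.37079227, -0.05689498]), 'qd': array([ 0.0009415 , -0.0020978 ,  0.00101327, -0.00330903, -0.00121405,
       -0.00044401,  0.00099387]), 'joint_torque': array([ 5.72100055e-05, -4.92567229e+01, -4.05455818e-01, -3.13402247e+01,
       -6.39970810e-02,  3.93875130e-02,  7.37374671e-05]), 'position': array([0.18566053, 0.62242443, 0.2215791 ]), 'tool_rot': array([-4.53533854e-01, -3.10855368e+00,  2.65219993e-03]), 'ft_force': array([ 0.9311513 ,  0.47883656, -0.41103832]), 'torque': array([-0.01757956, -0.03624314, -0.00184357]), 'grip_force': 0.0, 'grip_width': 0.9977205875801985}
```

View pics/scene0.png

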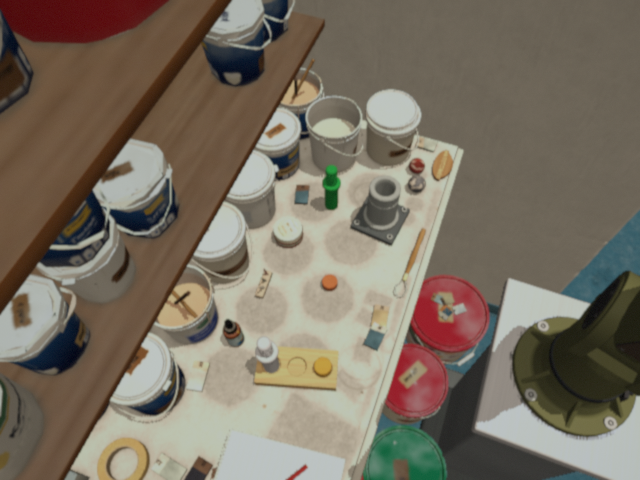

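View pics/top0.png

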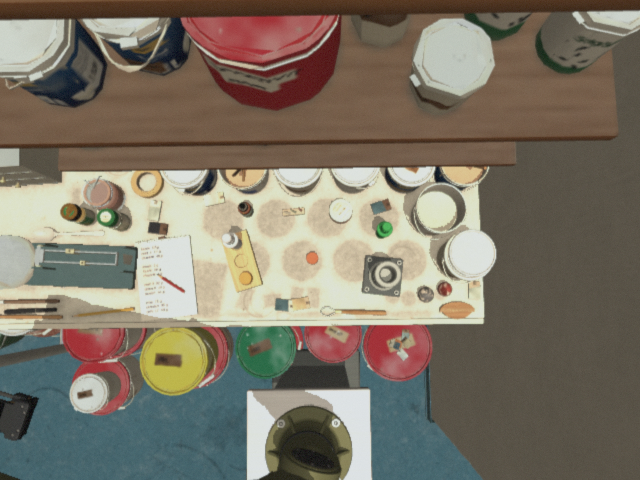

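```bash
python3 - <<'E'
import cv2,numpy as np
s=cv2.imread("pics/scene0.png");t=cv2.imread("pics/top0.png")
def c(i,x,y,w=80,h=60): return cv2.resize(i[y-h//2:y+h//2,x-w//2:x+w//2],(400,300),interpolation=cv2.INTER_CUBIC)
cv2.imwrite("pics/m1.png",np.vstack([np.hstack([c(s,300,360,120,90),c(s,380,205)]),np.hstack([c(t,243,255),c(t,383,270)])]))
E
```

```text
(no output)
```

View pics/m1.png

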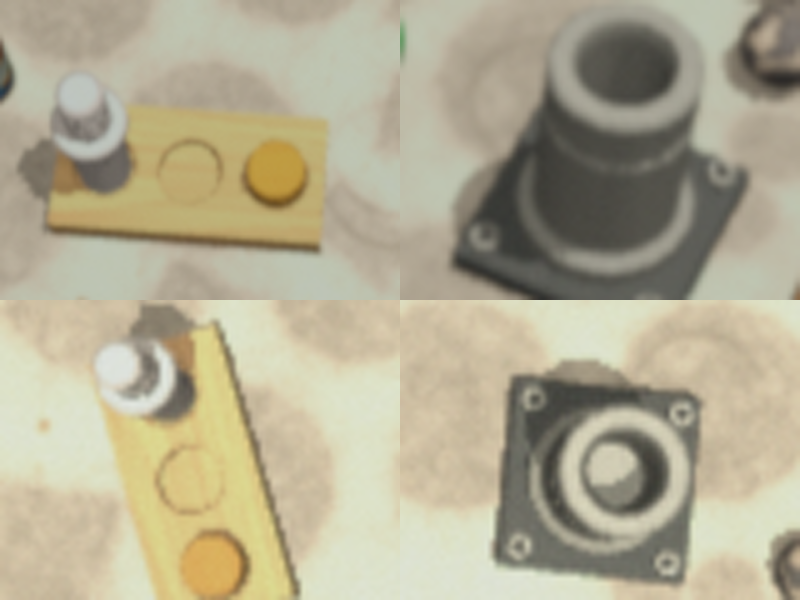

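```bash
cat > h.py <<'E'
import cv2,numpy as np
C={"scene":(512.191,328.584,238.054,np.array([[-.9356,-.3048,.1782,.3312],[-.3531,.812,-.4648,.4002],[-.003,-.4978,-.8673,.9639]])),
"top":(483.109,325.587,240.260,np.array([[-.0121,-.9937,.1111,.3938],[-.9999,.0126,.0037,-.0562],[-.0051,-.111,-.9938,1.2875]]))}
def ray(n,p):
    f,cx,cy,T=C[n]; return T[:,3],T[:,:3]@np.array([(p[0]-cx)/f,(p[1]-cy)/f,1])
def onz(n,p,z):
    o,d=ray(n,p); return np.round((o+d*(z-o[2])/d[2])*1000,1)
def tri(ps,pt):
    o,d=ray("scene",ps);q,e=ray("top",pt)
    s=np.linalg.lstsq(np.c_[d,-e],q-o,rcond=None)[0]
    a=o+d*s[0];b=q+e*s[1]; return np.round((a+b)*500,1),round(np.linalg.norm(a-b)*1000,1)
E
python3 - <<'E'
from h import *
im={n:cv2.imread(f"pics/{n}0.png") for n in C}
def blob(n,x,y,lo,hi,r=14):
    h=cv2.cvtColor(im[n][y-r:y+r,x-r:x+r],cv2.COLOR_BGR2HSV); m=cv2.inRange(h,lo,hi)
    k,l,st,ce=cv2.connectedComponentsWithStats(m); i=1+np.argmax(st[1:,4]); return ce[i]+[x-r,y-r],st[i,2:]
for n,x,y in(("scene",330,283),("top",312,257)):
    p,a=blob(n,x,y,(3,110,100),(14,255,255)); print("pellet",n,p,a,onz(n,p,.011))
P={"grip":((264.6,342.9),(226.8,238.2),.149),"brass":((322.5,366),(245.6,277.8),.040),"rim":((385,188.3),(388,274),.124),"recess0":((297,366.5),(241,261),.024)}
for k,(a,b,z) in P.items(): print(k,onz("scene",a,z),onz("top",b,z),tri(a,b))
for q in((516,143),(516,165),(617,137)): print("shelf",tri((323,20),q))
print("bottle",tri((230,325),(245,206)),"pot",onz("scene",(288,230),.034),onz("top",(340,209),.034),"ball?",onz("scene",(416,163),.019),"green",onz("scene",(331,205),0),"cone",onz("top",(292,211),0))
E
```

```text
pellet scene [329.18716578 281.93048128] [ 15  15 187] [489.3 -14.1  11. ]
pellet top [311.61946903 257.5840708 ] [ 12  12 113] [490.8 -13.9  11. ]
grip [526.9 186.2 149. ] [529.  182.6 149. ] (array([529.4, 184.1, 140.9]), np.float64(1.1))
brass [436.6 160.   40. ] [438.5 155.8  40. ] (array([438.3, 157.5,  29.8]), np.float64(1.1))
rim [ 438.6 -197.   124. ] [ 440.4 -200.8  124. ] (array([ 440.1, -201.8,  117.2]), np.float64(1.2))
recess0 [482.3 173.4  24. ] [483.2 170.9  24. ] (array([483.4, 171.9,  18. ]), np.float64(0.3))
shelf (array([ 698.1, -475.8,  253.4]), np.float64(41.3))
shelf (array([ 671. , -468.4,  258.4]), np.float64(5.2))
shelf (array([ 849.4, -919.4, -108. ]), np.float64(4.3))
bottle (array([622. , 154.7,  62.1]), np.float64(0.4)) pot [609.5 -86.4  34. ] [616.2 -90.4  34. ] ball? [ 406.3 -365.4   19. ] green [ 554.5 -198.6    0. ] cone [618.4  38.3   0. ]
```

Lookalikes: pellet = orange disc, scene (329,282) (not the brass disc (322,366), nor the red ball (416,163)). Plunger = aluminium, scene (265,350), with collar and grip confirmed in the crop (not the green one at (331,188), nor the dropper bottle (232,332)). Brass anvil = (322,366).

```bash
cat > to.py <<'E'
import sys,numpy as np
from bench import ctrl
from scipy.spatial.transform import Rotation as R
# usage: to.py x y z [yaw of tool y, deg] (mm) -> turn needed and shift in tool axes (before / after turn)
s=ctrl.get_state(); p=s["position"]*1000; M=R.from_rotvec(s["tool_rot"])
a=[float(v) for v in sys.argv[1:]]
y=M.as_matrix()[:,1]; yaw=np.degrees(np.arctan2(y[1],y[0])); d=np.array(a[:3])-p
print("t",round(s["time"],2),"pos",p.round(1),"yaw",yaw.round(1),"tilt",M.as_matrix()[:,2].round(3),"F",s["ft_force"].round(1),"w",round(s["grip_width"]*87,1),"g",round(s["grip_force"],1),"j7",s["joint_positions"][6].round(2))
print("shift now",M.inv().apply(d).round(1))
if len(a)>3:
    t=np.radians((yaw-a[3]+180)%360-180); print("turn",t.round(3),"shift after",(M*R.from_rotvec([0,0,t])).inv().apply(d).round(1))
E
python3 -m crank '[[[-28,-25.5,0,0,-1],[-28,-25.5,0,0,-1],[-28,-25.5,0,0,-1],[-28,-25.5,0,0,-1],[-28,-25.5,0,0,-1],[-28,-25.5,0,0,-1],[-28,-25.5,0,0,-1],[-28,-25.5,0,0,-1],[-28,-25.5,0,0,-1],[-28,-25.5,0,0,-1]]]' 10
python3 -m crank '[[[0,0,0,0.12,-1],[0,0,0,0.12,-1],[0,0,0,0.12,-1],[0,0,0,0.12,-1],[0,0,0,0.12,-1],[0,0,0,0.12,-1],[0,0,0,0.12,-1],[0,0,0,0.12,-1],[0,0,0,0.12,-1],[0,0,0,0.12,-1]]]'
python3 to.py 490 -14 60 -74
```

```text
time: 0.93
position: [0.3816, 0.2966, 0.2223]
tool_rot: [-0.453, -3.108, 0.0]
ft_force: [0.9, 1.1, -0.2]
grip_width: 0.997
grip_force: 0.0
time: 1.77
position: [0.381, 0.2983, 0.2221]
tool_rot: [-2.136, -2.303, 0.001]
ft_force: [-0.7, -0.2, -0.7]
grip_width: 0.995
grip_force: 0.0
t 1.77 pos [381.  298.3 222.1] yaw 4.3 tilt [-0.001 -0.001 -1.   ] F [-0.7 -0.2 -0.7] w 86.6 g 0.0 j7 -0.65
shift now [-319.5   85.4  162.2]
turn 1.367 shift after [ 18.9 330.2 162.2]
```

```bash
python3 -m crank '[[[-35.5,9.5,0,0,-1],[-35.5,9.5,0,0,-1],[-35.5,9.5,0,0,-1],[-35.5,9.5,0,0,-1],[-35.5,9.5,0,0,-1],[-35.5,9.5,0,0,-1],[-35.5,9.5,0,0,-1],[-35.5,9.5,0,0,-1],[-35.5,9.5,0,0,-1],[0,0,5,0.12,-1]]]' >/dev/null
python3 -m crank '[[[0,0,15,0.125,-1],[0,0,15,0.125,-1],[0,0,15,0.125,-1],[0,0,15,0.125,-1],[0,0,15,0.125,-1],[0,0,15,0.125,-1],[0,0,15,0.125,-1],[0,0,15,0.125,-1],[0,0,15,0.125,-1],[0,0,15,0.122,-1]]]' >/dev/null
python3 to.py 490 -14 11 -74
```

```text
t 3.43 pos [491.9 -13.   66.6] yaw -74.0 tilt [-0.  0. -1.] F [-0.4  0.1 -0.3] w 87.0 g 0.0 j7 -1.24
shift now [-2.1  0.4 55.6]
turn -0.001 shift after [-2.1  0.4 55.6]
```

```bash
python3 -m crank '[[[-2,0.5,15,0,-1],[0,0,15,0,-1],[0,0,15,0,-1],[0,0,10.5,0,-1],[0,0,0,0,-1],[0,0,0,0,1],[0,0,0,0,1],[0,0,0,0,1],[0,0,0,0,1],[0,0,0,0,1]]]' 12
python3 -m crank '[[[0,0,0,0,1],[0,0,0,0,1],[0,0,0,0,1]]]'
python3 to.py 439.5 -199 180
```

```text
time: 4.27
position: [0.4911, -0.0139, 0.0127]
tool_rot: [-3.109, -0.446, -0.002]
ft_force: [-0.4, 0.2, 0.6]
grip_width: 0.709
grip_force: 0.0
time: 4.52
position: [0.4906, -0.014, 0.0122]
tool_rot: [-3.11, -0.446, -0.0]
ft_force: [-0.3, -0.6, 0.2]
grip_width: 0.479
grip_force: 0.0
t 4.52 pos [490.6 -14.   12.2] yaw -73.7 tilt [ 0.  0. -1.] F [-0.3 -0.6  0.2] w 41.7 g 0.0 j7 -1.18
shift now [-101.   163.2 -167.9]
```

```bash
python3 -m crank '[[[0,0,0,0,1],[0,0,0,0,1],[0,0,0,0,1],[0,0,0,0,1],[0,0,-10,0,1],[0,0,-30,0,1],[0,0,-40,0,1],[0,0,-40,0,1],[0,0,-40,0,1],[0,0,-8,0,1]]]'
python3 to.py 439.5 -199 180
```

```text
time: 5.35
position: [0.4944, -0.0143, 0.1875]
tool_rot: [-3.109, -0.445, -0.018]
ft_force: [1.5, -0.6, 0.8]
grip_width: 0.358
grip_force: 12.0
t 5.35 pos [494.4 -14.3 187.5] yaw -73.7 tilt [ 0.011  0.003 -1.   ] F [ 1.5 -0.6  0.8] w 31.1 g 12.0 j7 -1.31
shift now [-104.5  161.9    6.4]
```

```bash
python3 -m crank '[[[-17,27,0,0,1],[-17,27,0,0,1],[-17,27,0,0,1],[-17,27,0,0,1],[-17,27,0,0,1],[-17,27,0,0,1],[0,0,0,0,1],[0,0,0,0,1]]]' >/dev/null
python3 to.py 439.5 -199 126
python3 - <<'E'
from bench import get_image
import cv2,numpy as np
P=[]
for n,x,y in(("scene",385,180),("top",388,265)):
    P.append(cv2.resize(get_image(n)["pixels"][y-45:y+45,x-40:x+40,::-1],(400,450),interpolation=cv2.INTER_CUBIC))
cv2.imwrite("pics/m2.png",np.hstack(P))
E
```

```text
t 6.02 pos [ 437.3 -200.1  180.4] yaw -74.0 tilt [ 0.001  0.    -1.   ] F [-0.1  1.1 -0.8] w 31.3 g 12.0 j7 -0.94
shift now [ 2.4 -0.5 54.4]
```

View pics/m2.png

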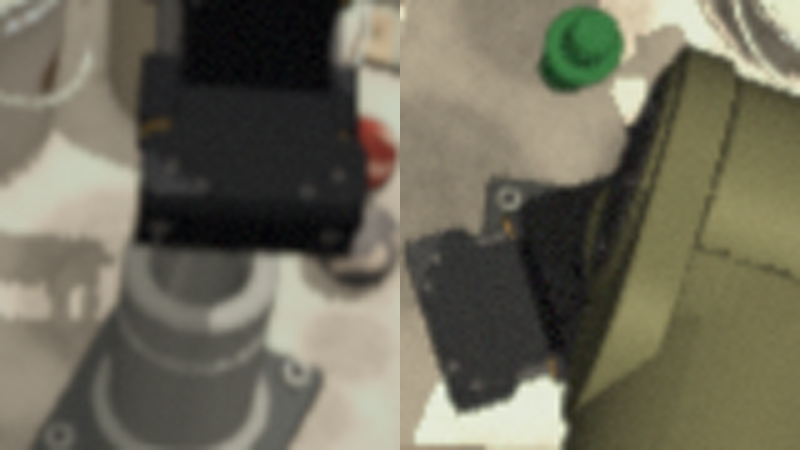

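The gripper hides the pellet in both views; the rim is visible below it in the scene crop at about (385,190). I go on with the measured coordinates and watch the force.

```bash
python3 -m crank '[[[2.5,-0.5,10,0,1],[0,0,15,0,1],[0,0,13,0,1],[0,0,0,0,1],[0,0,5,0,1],[0,0,5,0,1],[0,0,5,0,1],[0,0,0,0,1],[0,0,0,0,1]]]' 
python3 to.py 439.5 -199 126
```

```text
time: 6.87
position: [0.4406, -0.1976, 0.1271]
tool_rot: [3.109, 0.445, 0.001]
ft_force: [0.6, -2.1, -1.7]
grip_width: 0.361
grip_force: 12.0
t 6.87 pos [ 440.6 -197.6  127.1] yaw -73.7 tilt [ 0.001 -0.001 -1.   ] F [ 0.6 -2.1 -1.7] w 31.4 g 12.0 j7 -0.89
shift now [-1.5  1.   1.1]
```

```bash
python3 -m crank '[[[-1,1,0,0,1],[0,0,0,0,1],[0,0,0,0,-0.1],[0,0,0,0,-0.1],[0,0,0,0,-0.1],[0,0,0,0,-0.1],[0,0,0,0,-0.5],[0,0,0,0,-1],[0,0,0,0,-1]]]' 
python3 -m crank '[[[0,0,-30,0,-1],[0,0,-25,0,-1],[38,-16,0,0,-1],[38,-16,0,0,-1],[38,-16,0,0,-1],[38,-16,0,0,-1],[0,0,0,0,-1]]]' 
python3 to.py 437.5 158 80
python3 - <<'E'
from bench import get_image
import cv2,numpy as np
P=[]
for n,x,y in(("scene",385,190),("top",388,272)):
    P.append(cv2.resize(get_image(n)["pixels"][y-30:y+30,x-30:x+30,::-1],(400,400),interpolation=cv2.INTER_CUBIC))
cv2.imwrite("pics/m3.png",np.hstack(P))
E
```

```text
time: 7.62
position: [0.4397, -0.1982, 0.127]
tool_rot: [-3.11, -0.446, -0.0]
ft_force: [-0.1, 0.2, -0.6]
grip_width: 0.69
grip_force: 0.0
time: 8.2
position: [0.5731, -0.0851, 0.1807]
tool_rot: [-3.106, -0.464, -0.002]
ft_force: [0.1, 1.8, 0.8]
grip_width: 0.998
grip_force: 0.0
t 8.2 pos [573.1 -85.1 180.7] yaw -73.0 tilt [ 0.001  0.001 -1.   ] F [0.1 1.8 0.8] w 86.8 g 0.0 j7 -1.04
shift now [ -58.8 -272.   100.8]
```

View pics/m3.png

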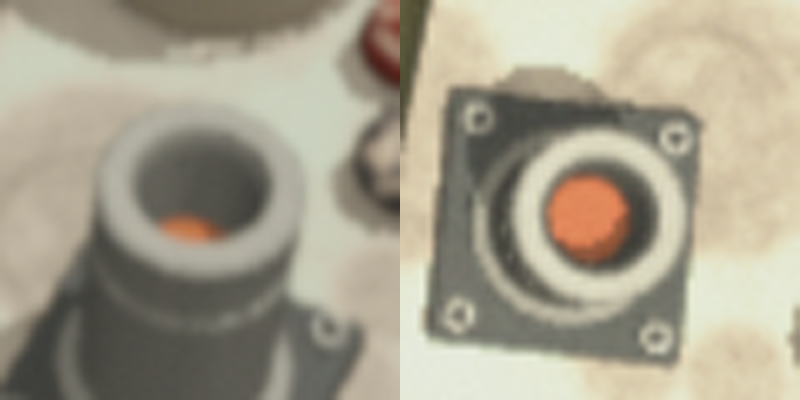

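The pellet lies flat, deep in the bore (top crop, (588,218)). Next the brass anvil.

```bash
python3 -m crank '[[[-8.5,-39,0,0,-1],[-8.5,-39,0,0,-1],[-8.5,-39,0,0,-1],[-8.5,-39,0,0,-1],[-8.5,-39,0,0,-1],[-8.5,-39,0,0,-1],[-8,-38,0,0.015,-1],[0,0,30,0,-1],[0,0,30,0,-1],[0,0,20,0,-1]]]' >/dev/null
python3 -m crank '[[[0,0,0,0,-1],[0,0,0,0,-1]]]' >/dev/null
python3 to.py 437.5 158 30
```

```text
t 9.3 pos [433.9 148.8 101.8] yaw -74.7 tilt [-0.002 -0.001 -1.   ] F [ 0.   0.2 -0.1] w 87.2 g 0.0 j7 -1.69
shift now [ 6.  -7.9 71.8]
```

```bash
python3 -m crank '[[[6,-8,15,0,-1],[0,0,15,0,-1],[0,0,10,0,-1],[0,0,0,0,-1],[0,0,0,0,-1]]]' >/dev/null
python3 to.py 437.5 158 30
```

```text
t 9.72 pos [438.6 159.2  62.8] yaw -74.6 tilt [ 0.  0. -1.] F [ 0.6  0.7 -0.6] w 87.2 g 0.0 j7 -1.67
shift now [-1.4  0.9 32.8]
```

```bash
python3 -m crank '[[[-1.5,1,12,0,-1],[0,0,12,0,-1],[0,0,9,0,-1],[0,0,0,0,0.2],[0,0,0,0,1],[0,0,0,0,1],[0,0,0,0,1],[0,0,0,0,1],[0,0,0,0,1],[0,0,0,0,1]]]' 20
python3 -m crank '[[[0,0,0,0,1],[0,0,0,0,1],[0,0,0,0,1],[0,0,0,0,1],[0,0,0,0,1],[0,0,0,0,1]]]'
python3 to.py 439.5 -199 180
```

```text
time: 10.55
position: [0.4372, 0.1584, 0.0293]
tool_rot: [-3.113, -0.422, -0.001]
ft_force: [0.6, 0.2, 0.2]
grip_width: 0.555
grip_force: 0.0
time: 11.05
position: [0.4371, 0.1583, 0.0291]
tool_rot: [-3.113, -0.423, -0.0]
ft_force: [-0.3, -0.9, 1.0]
grip_width: 0.357
grip_force: 20.0
t 11.05 pos [437.1 158.3  29.1] yaw -74.5 tilt [ 0.  0. -1.] F [-0.3 -0.9  1. ] w 31.1 g 20.0 j7 -1.64
shift now [ -92.9  345.  -150.9]
```

```bash
python3 -m crank '[[[0,0,-8,0,1],[0,0,-20,0,1],[0,0,-40,0,1],[0,0,-40,0,1],[0,0,-40,0,1],[0,0,-5,0,1],[0,0,0,0,1]]]' >/dev/null
python3 -m crank '[[[-9.3,34.5,0,0,1],[-9.3,34.5,0,0,1],[-9.3,34.5,0,0,1],[-9.3,34.5,0,0,1],[-9.3,34.5,0,0,1],[-9.3,34.5,0,0,1],[-9.3,34.5,0,0,1],[-9.3,34.5,0,0,1],[-9.3,34.5,0,0,1],[-9.3,34.5,0,0,1]]]' >/dev/null
python3 -m crank '[[[0,0,0,0,1],[0,0,0,0,1]]]'
python3 to.py 439.5 -199 140
```

```text
time: 12.63
position: [0.4375, -0.201, 0.1805]
tool_rot: [3.114, 0.414, -0.005]
ft_force: [0.4, 1.0, -0.7]
grip_width: 0.36
grip_force: 20.0
t 12.63 pos [ 437.5 -201.   180.5] yaw -74.8 tilt [-0.003 -0.001 -1.   ] F [ 0.4  1.  -0.7] w 31.3 g 20.0 j7 -0.97
shift now [ 2.6 -1.4 40.5]
```

```bash
python3 -m crank '[[[2,-1,15,0,1],[0,0,15,0,1],[0,0,10,0,1],[0,0,0,0,1],[0,0,0,0,1]]]' >/dev/null
python3 to.py 439.5 -199 127
python3 -m crank '[[[0,0,5,0,1],[0,0,4,0,1],[0,0,4,0,1],[0,0,0,0,1],[0,0,0,0,1]]]'
python3 to.py 439.5 -199 127
```

```text
t 13.05 pos [ 440.3 -196.6  141.2] yaw -74.5 tilt [-0.002  0.    -1.   ] F [ 0.7 -0.4 -0.2] w 31.2 g 20.0 j7 -0.92
shift now [-1.4  2.1 14.2]
time: 13.47
position: [0.4407, -0.1983, 0.1291]
tool_rot: [3.113, 0.421, -0.001]
ft_force: [-2.7, -3.0, -0.1]
grip_width: 0.361
grip_force: 20.0
t 13.47 pos [ 440.7 -198.3  129.1] yaw -74.6 tilt [-0.    -0.001 -1.   ] F [-2.7 -3.  -0.1] w 31.4 g 20.0 j7 -0.9
shift now [-1.4  0.4  2.1]
```

```bash
python3 -m crank '[[[-1,0.8,1.5,0,1],[0,0,0,0,1],[0,0,0,0,1],[0,0,0,0,0.1],[0,0,0,0,-0.1],[0,0,0,0,-0.1],[0,0,0,0,-0.1],[0,0,0,0,-0.6],[0,0,0,0,-1],[0,0,0,0,-1]]]' 
python3 -m crank '[[[0,0,-30,0,-1],[0,0,-25,0,-1],[38,-16,0,0,-1],[38,-16,0,0,-1],[38,-16,0,0,-1],[38,-16,0,0,-1],[0,0,0,0,-1]]]' >/dev/null
python3 to.py 528 184.5 240
python3 - <<'E'
from bench import get_image
import cv2,numpy as np
P=[]
for n,x,y in(("scene",385,190),("top",388,272)):
    P.append(cv2.resize(get_image(n)["pixels"][y-30:y+30,x-30:x+30,::-1],(400,400),interpolation=cv2.INTER_CUBIC))
cv2.imwrite("pics/m4.png",np.hstack(P))
E
```

```text
time: 14.3
position: [0.4404, -0.1985, 0.1276]
tool_rot: [-3.113, -0.423, -0.0]
ft_force: [0.7, 0.3, 0.4]
grip_width: 0.689
grip_force: 0.0
t 14.88 pos [575.4 -87.3 180.8] yaw -73.9 tilt [ 0.001 -0.    -1.   ] F [-0.5  2.4 -0.5] w 87.2 g 0.0 j7 -1.01
shift now [  30.1 -274.2  -59.2]
```

View pics/m4.png

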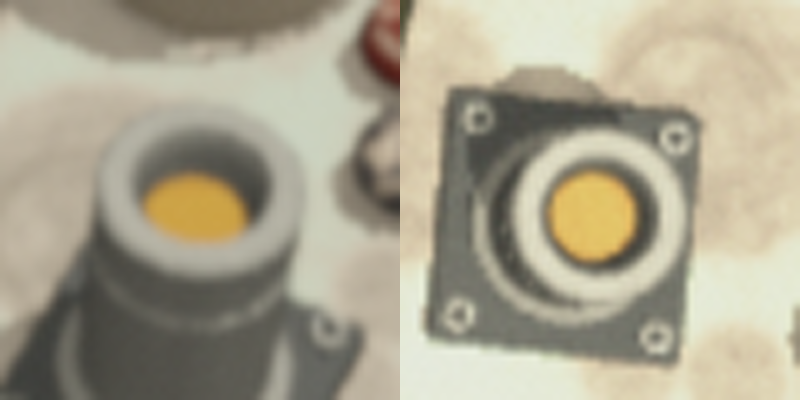

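Brass sits flat in the bore (top crop (594,217), scene crop (196,208)). Now the plunger.

```bash
python3 -m crank '[[[4,-39,0,0,-1],[4,-39,0,0,-1],[4,-39,0,0,-1],[4,-39,0,0,-1],[4,-39,0,0,-1],[4,-39,0,0,-1],[6,-39,0,0,-1],[0,0,0,0,-1],[0,0,0,0,-1]]]' >/dev/null
python3 to.py 528 184.5 165
```

```text
t 15.73 pos [524.8 176.5 182.6] yaw -74.3 tilt [-0.  0. -1.] F [ 0.3 -1.7  0.2] w 87.0 g 0.0 j7 -1.57
shift now [ 5.2 -6.9 17.6]
```

```bash
python3 -m crank '[[[5,-7,0,0,-1],[0,0,12,0,-1],[0,0,15,0,-1],[0,0,15,0,-1],[0,0,12,0,-1],[0,0,0,0,-1],[0,0,0,0,-1]]]' >/dev/null
python3 to.py 528 184.5 107.5
```

```text
t 16.32 pos [528.6 181.5 127.8] yaw -74.6 tilt [-0.001 -0.001 -1.   ] F [ 1.  -0.2  0.1] w 86.9 g 0.0 j7 -1.54
shift now [ 0.3 -3.  20.3]
```

```bash
python3 -m crank '[[[0,-3,10,0,-1],[0,0,10,0,-1],[0,0,0,0,0],[0,0,0,0,0.3],[0,0,0,0,1],[0,0,0,0,1],[0,0,0,0,1],[0,0,0,0,1],[0,0,0,0,1],[0,0,0,0,1]]]' 30
python3 -m crank '[[[0,0,0,0,1],[0,0,0,0,1],[0,0,0,0,1],[0,0,0,0,1],[0,0,0,0,1],[0,0,0,0,1],[0,0,0,0,1],[0,0,0,0,1]]]'
python3 to.py 528 184.5 107.5
```

```text
time: 17.15
position: [0.5281, 0.1858, 0.1087]
tool_rot: [-3.113, -0.423, -0.0]
ft_force: [0.4, -1.0, 1.4]
grip_width: 0.474
grip_force: 0.0
time: 17.82
position: [0.5281, 0.1856, 0.1086]
tool_rot: [3.113, 0.422, 0.0]
ft_force: [0.9, -0.3, 0.0]
grip_width: 0.267
grip_force: 30.0
t 17.82 pos [528.1 185.6 108.6] yaw -74.5 tilt [ 0. -0. -1.] F [ 0.9 -0.3  0. ] w 23.2 g 30.0 j7 -1.53
shift now [-0.4  1.   1.1]
```

```bash
python3 -m crank '[[[0,0,0,0,1],[0,0,-8,0,1],[0,0,-20,0,1],[0,0,-35,0,1],[0,0,-35,0,1],[0,0,-33,0,1],[0,0,0,0,1],[0,0,0,0,1]]]' 50
python3 to.py 439.5 -199 240
```

```text
time: 18.48
position: [0.5289, 0.1863, 0.2415]
tool_rot: [-3.111, -0.423, -0.005]
ft_force: [0.6, 0.4, -4.0]
grip_width: 0.265
grip_force: 50.0
t 18.48 pos [528.9 186.3 241.5] yaw -74.5 tilt [ 0.003  0.003 -1.   ] F [ 0.6  0.4 -4. ] w 23.0 g 50.0 j7 -1.6
shift now [-1.889e+02  3.475e+02  3.000e-01]
```

```bash
python3 -m crank '[[[-18.5,34,0,0,1],[-18.5,34,0,0,1],[-18.5,34,0,0,1],[-18.5,34,0,0,1],[-18.5,34,0,0,1],[-18.5,34,0,0,1],[-18.5,34,0,0,1],[-18.5,34,0,0,1],[-18.5,34,0,0,1],[-18.5,34,0,0,1]]]' >/dev/null
python3 -m crank '[[[0,0,0,0,1],[0,0,0,0,1],[0,0,0,0,1]]]' >/dev/null
python3 to.py 439.8 -198.8 222
```

```text
t 19.57 pos [ 439.5 -190.2  238.3] yaw -74.5 tilt [-0.002  0.001 -1.   ] F [-0.4  1.  -3.5] w 23.4 g 50.0 j7 -1.08
shift now [-2.   8.4 16.3]
```

Lower to just above the rim and check centring before entering.

```bash
python3 -m crank '[[[-2,8.5,0,0,1],[0,0,6,0,1],[0,0,6,0,1],[0,0,0,0,1],[0,0,0,0,1]]]' >/dev/null
python3 to.py 439.8 -198.8 222
python3 - <<'E'
from bench import get_image
import cv2,numpy as np
P=[]
for n,x,y in(("scene",385,180),):
    P.append(cv2.resize(get_image(n)["pixels"][y-40:y+40,x-40:x+40,::-1],(500,500),interpolation=cv2.INTER_CUBIC))
cv2.imwrite("pics/m5.png",np.hstack(P))
E
```

```text
t 19.98 pos [ 440.3 -198.7  226.6] yaw -74.4 tilt [-0.002  0.    -1.   ] F [ 0.4 -0.1 -2.5] w 23.1 g 50.0 j7 -1.05
shift now [-0.5 -0.1  4.6]
```

View pics/m5.png

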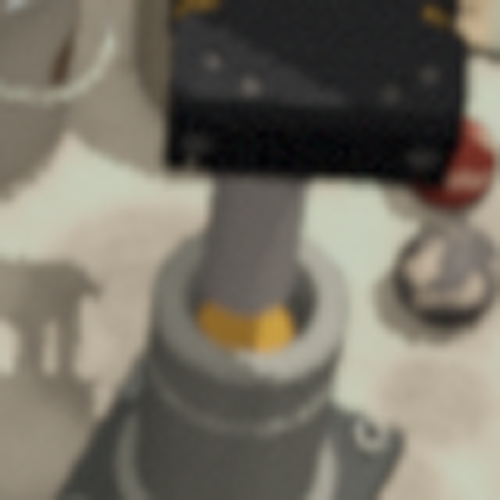

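The plunger foot hangs centred over the bore at about (255,300) in the crop, with the brass below it. Lower it in small steps.

```bash
python3 -m crank '[[[0,0,4,0,1],[0,0,4,0,1],[0,0,4,0,1],[0,0,0,0,1],[0,0,0,0,1]]]' 60
python3 -m crank '[[[0,0,3,0,1],[0,0,3,0,1],[0,0,0,0,1]]]'
python3 -m crank '[[[0,0,3,0,1],[0,0,3,0,1],[0,0,0,0,1]]]'
```

```text
time: 20.45
position: [0.4404, -0.1999, 0.2152]
tool_rot: [-3.113, -0.422, 0.001]
ft_force: [1.0, -0.4, -3.2]
grip_width: 0.264
grip_force: 60.0
time: 20.7
position: [0.4404, -0.1999, 0.209]
tool_rot: [-3.113, -0.422, 0.001]
ft_force: [0.2, 0.8, -2.8]
grip_width: 0.266
grip_force: 60.0
time: 20.95
position: [0.4403, -0.1999, 0.2029]
tool_rot: [-3.113, -0.422, 0.001]
ft_force: [-0.7, -0.3, -2.7]
grip_width: 0.264
grip_force: 60.0
```

```bash
python3 -m crank '[[[0,0,2,0,1],[0,0,2,0,1],[0,0,2,0,1],[0,0,0,0,1]]]'
python3 -m crank '[[[0,0,2,0,1],[0,0,2,0,1],[0,0,2,0,1],[0,0,0,0,1]]]'
python3 -m crank '[[[0,0,2,0,1],[0,0,2,0,1],[0,0,2,0,1],[0,0,0,0,1]]]'
```

```text
time: 21.28
position: [0.4407, -0.2, 0.1976]
tool_rot: [-3.113, -0.422, 0.0]
ft_force: [-1.6, 0.4, -1.5]
grip_width: 0.262
grip_force: 60.0
time: 21.62
position: [0.4408, -0.2, 0.1917]
tool_rot: [-3.113, -0.422, -0.0]
ft_force: [-2.2, 0.2, 1.3]
grip_width: 0.262
grip_force: 60.0
time: 21.95
position: [0.4407, -0.2, 0.1855]
tool_rot: [-3.113, -0.422, 0.0]
ft_force: [-1.9, -0.4, 2.0]
grip_width: 0.269
grip_force: 60.0
```

```bash
python3 -m crank '[[[-0.5,0,2,0,1],[0,0,2,0,1],[0,0,2,0,1],[0,0,2,0,1],[0,0,0,0,1]]]'
python3 -m crank '[[[0,0,2,0,1],[0,0,2,0,1],[0,0,2,0,1],[0,0,0,0,1]]]'
python3 -m crank '[[[0,0,1,0,1],[0,0,1,0,1],[0,0,0,0,1]]]'
```

```text
time: 22.37
position: [0.4404, -0.2001, 0.1772]
tool_rot: [3.113, 0.423, 0.001]
ft_force: [-0.3, 0.5, 0.6]
grip_width: 0.261
grip_force: 60.0
time: 22.7
position: [0.4403, -0.2001, 0.1711]
tool_rot: [3.113, 0.422, 0.001]
ft_force: [0.2, 0.6, -0.2]
grip_width: 0.26
grip_force: 60.0
time: 22.95
position: [0.4403, -0.2001, 0.1694]
tool_rot: [3.113, 0.423, 0.0]
ft_force: [0.5, 0.3, 1.2]
grip_width: 0.266
grip_force: 60.0
```

```bash
python3 -m crank '[[[0,0,1,0,1],[0,0,1,0,1],[0,0,0,0,1]]]'
python3 -m crank '[[[0,0,1,0,1],[0,0,0,0,1],[0,0,0,0,1]]]'
```

```text
time: 23.2
position: [0.4406, -0.2002, 0.1684]
tool_rot: [-3.113, -0.422, -0.001]
ft_force: [-1.0, 2.2, 9.2]
grip_width: 0.264
grip_force: 60.0
time: 23.45
position: [0.4408, -0.2003, 0.1683]
tool_rot: [-3.112, -0.422, -0.001]
ft_force: [-4.7, 2.1, 17.0]
grip_width: 0.26
grip_force: 60.0
```

```bash
python3 -m crank '[[[0,0,1,0,1],[0,0,0.5,0,1],[0,0,0,0,1],[0,0,0,0,1]]]'

```

```text
time: 23.78
position: [0.441, -0.2004, 0.1682]
tool_rot: [-3.112, -0.422, -0.001]
ft_force: [-8.4, 3.2, 28.9]
grip_width: 0.261
grip_force: 60.0
```

Firm stop, at the depth expected for the floor. Relieve the push, let go and withdraw upward.

```bash
python3 -m crank '[[[0,0,-2,0,1],[0,0,-1.5,0,1],[0,0,0,0,1]]]'
python3 -m crank '[[[0,0,0,0,0.2],[0,0,0,0,-0.2],[0,0,0,0,-1],[0,0,0,0,-1],[0,0,0,0,-1],[0,0,0,0,-1],[0,0,0,0,-1],[0,0,0,0,-1],[0,0,0,0,-1]]]'
python3 -m crank '[[[0,0,-10,0,-1],[0,0,-20,0,-1],[0,0,-30,0,-1],[0,0,-20,0,-1],[-16,-38,0,0,-1],[-16,-38,0,0,-1],[-16,-38,0,0,-1],[-16,-38,0,0,-1],[-16,-38,0,0,-1],[0,0,0,0,-1]]]'
python3 - <<'E'
from bench import get_image
import cv2,numpy as np
a,b=[get_image(n)["pixels"][...,::-1] for n in("scene","top")]
P=[cv2.resize(a[140:400,200:460],(400,400)),cv2.resize(b[180:340,220:460],(400,267))]
P[1]=cv2.copyMakeBorder(P[1],0,133,0,0,0)
P[1][270:,:200]=cv2.resize(a[150:220,345:425],(200,130))
P[1][270:,200:]=cv2.resize(b[240:300,345:435],(200,130))
cv2.imwrite("pics/m6.png",np.hstack(P))
E
```

```text
time: 24.03
position: [0.4401, -0.2002, 0.1685]
tool_rot: [-3.113, -0.422, -0.0]
ft_force: [-0.4, -0.7, 2.9]
grip_width: 0.261
grip_force: 60.0
time: 24.78
position: [0.4402, -0.2001, 0.1686]
tool_rot: [-3.113, -0.423, -0.0]
ft_force: [0.1, 1.2, -0.1]
grip_width: 0.858
grip_force: 0.0
time: 25.62
position: [0.3737, -0.1193, 0.2595]
tool_rot: [-3.112, -0.419, -0.033]
ft_force: [-0.8, -1.3, 0.2]
grip_width: 1.0
grip_force: 0.0
```

View pics/m6.png

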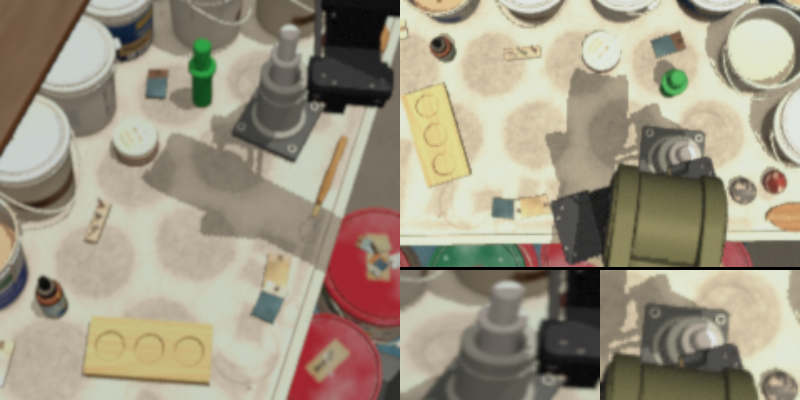

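The plunger stands upright in the bore with its collar above the rim (scene crop, about (285,75)), the gripper is clear of it, and the bystanders stand where they were.

```bash
python3 -m crank '[[[0,0,0,0,-1],[0,0,0,0,-1],[0,0,0,0,-1],[0,0,0,0,-1]]]'; python3 -c "
from bench import job; print(job.close_job())"
```

```text
time: 26.05
position: [0.3753, -0.1173, 0.2579]
tool_rot: [-3.107, -0.429, -0.031]
ft_force: [-0.3, 0.3, 0.0]
grip_width: 0.999
grip_force: 0.0
the job is handed in; nothing more can be done
None
```

The job is handed in at 26 s: the pellet and then the brass anvil are in the bore, the stack was pushed to a firm stop (about 29 N) at the depth expected for the bore floor, and the plunger stands released on top with the other things on the bench where they were.

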